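Unlock the large irrigation filter with the two-pin spanner

TASK

The larger of the two irrigation filters on the greenhouse bench is due for cleaning. Lift the two-pin spanner out of its wooden rest, seat both its pins fully in the two holes of the large filter's locking ring before turning anything, then turn the ring anticlockwise (seen from above), about a sixth of a turn, until it comes up against its open stop. Let go and leave the spanner standing seated in the ring; leave the small filter's ring as it is.

Things in the scene. Friction and masses are not known exactly. Their poses are not given: they have to be found in the camera images.
- spanner: T-handled 2-pin spanner, 0.4 kg, upright in a fixed wooden rest 26 mm high. Origin midway between the pin tips, its lowest point; z up. Pins: 12 mm thick, 18 long, down at x=+-50 mm. Foot bar 124 (x) x 30 (y), z 18-30, rests on the block. Stem 18 thick. Black bar grip on top: 80 (x) x 18 (y), z 85-109; pinch its middle across y. Same if turned 180 deg. Lift 30+ mm to clear the rest.
- ring_top (a point): Centre of the large filter's grey ring's top face, 122 mm above the bench; z up. Ring 150 mm across, 22 thick; holes 28 wide, 22 deep at x=+-50 mm of this frame, which turns with the ring. Seated, the foot bar is on the ring, the spanner's origin is 18 mm below this point. Pins have 8 mm play all round: the spanner turns some 10 deg before the ring does. A rim lug at +y meets housing stops.
- ring (a joint): Turn of the large ring about its vertical axis, rad: 0 locked, growing anticlockwise seen from above, hard open stop at 1.05. Starts at 0 to 0.17; steady friction of about 0.2 N m; stays where left. The housing's pipe and gauge stand lower than the ring.
- small_ring (a joint): Turn of the small filter's ring, same height, 104 mm across, two 18 mm holes only 66 mm apart. It is at 0; leave it alone.
Not all that is in view belongs to the job. What is shaped like the spanner but red is not meant.

How it is judged:
On the way, in this order (a step that is already met when the one before it is completed fails the run):
1. both pins of the spanner are seated in the holes of the large ring, which has not been turned yet (z of spanner in the frame of ring_top below -0.012 m and horizontal distance between spanner and ring_top below 0.015 m and angle between the x axis of spanner and the x axis of ring_top, either way round below 0.3 rad and value of joint ring below 0.35 rad), for 0.1 s.
2. the ring has been turned to its open stop with the spanner in it (value of joint ring above 0.88 rad and z of spanner in the frame of ring_top below -0.01 m), for 0.1 s.
At the end, for the whole second after the job is handed in: The large ring is at its open stop to within 10 degrees (joint above 0.88 of 1.05 rad); the spanner stands still in it, upright to within 10 degrees, both pins at least 12 mm deep in the ring's holes (full depth 18 mm); the small ring has not been turned (value of joint ring above 0.88 rad and z of spanner in the frame of ring_top below -0.012 m and horizontal distance between spanner and ring_top below 0.015 m and angle between the x axis of spanner and the x axis of ring_top, either way round below 0.3 rad and angle between spanner's own z axis and vertical below 0.17 rad and linear speed of spanner below 0.02 m/s and value of joint small_ring below 0.1 rad); the robot touches nothing.
It fails at once if the large ring is turned without both pins in its holes (value of joint ring above 0.35 rad and z of spanner in the frame of ring_top above -0.005 m).
It fails at once if the small ring is turned (value of joint small_ring above 0.15 rad).
It also fails if it takes over 42 s, if anything falls off the work surface, if the arm or the gripper's body presses on something with over 40 N, if the wrist force passes 120 N, or if a joint passes its speed limit or range.

ROBOT

A 6-joint arm with a two-finger parallel gripper is mounted at the origin on the work surface. World frame = base frame: x ahead of the robot, y to its left, z up, the work surface at z = 0. Lengths are in m, angles in rad, forces in N, time in s.
With the tool pointing down it reaches from about 0.4 to 0.825 m from the base axis. Payload 7 kg.
Tool frame: the origin (TCP) lies on the centre line of the jaws, within the pads' length; the fingertips stand 22 mm ahead of it and the grasp point (between the pads) lies 3 mm ahead of it; z points along the fingers, y is the line along which they close (so a half turn about z gives the same grasp; the last joint's range is limited). The gripper opens to 88 mm and grips with 3 to 60 N. Pads are 19 mm wide; open, the fingers measure 130 mm over their backs; the gripper's body (78 mm by 193 mm) begins 47 mm behind the grasp point.
Start: joints at [1.516, 0.359, 0.012, 0, -1.224, -0.288], TCP at [0.227, 0.636, 0.249] pointing down, gripper open.
Joint ranges: [-3.07, 3.07], [-1.43, 2.12], [-1.02, 1.25], [-3.03, 1.67], [-3.05, -0], [-3.03, 3.03]. Speed limits (rad/s): [2.39, 2.39, 3.01, 3.14, 3.14, 3.14].

INTERFACE

Orientations are given as [roll, pitch, yaw] about the fixed x, y, z axes, in that order (R = Rz(yaw) Ry(pitch) Rx(roll)).
In Python, from station import monitor, viewer, order gives the robot as it stands. The module is installed in compiled form; this text tells all that it offers.
- The arm moves only by the tool servo_tool, never from a script. Its argument "targets" is a list of rows, each an object with "angular": the turn, a rotation vector about the tool's x, y, z in degrees, a list of three; "xyz": the shift along the tool's x, y, z in cm, a list of three; "claw": the finger opening in cm, from 0 to 8.76. A call has 1 to 20 rows; each row shifts and turns the commanded pose from where the row before left it, along the tool's axes as they then stand; what a row does not reach is not made up. A row lasts 1/10 s, in which the tool goes at most 50 mm and 8.59 degrees, less where a joint would pass 70% of its speed; a pose out of reach is approached as far as the arm can. A call is refused whole if a number of a shift passes 5 or a number of a turn 8.59, either way. A call with a gripper value outside its range is refused whole. The fingers move at their own pace and stop on an object; "force" is the grip in N (left out, the last holds). Time passes only in rows, so rows that do not move let the fingers close. It gives the time, the measured TCP pose, the force, the opening and the grip force at its end, in the units of the state.
- monitor.get_state(): the state, without advancing time (a new reading comes with each control period).
- viewer.grab_frame(name): name is "scene" or "side" or "wrist"; returns a dict with "color" (420x560x3 uint8, blue, green, red), "fovy" (degrees; the focal length in pixels is half the picture's height over the tangent of half this angle, whatever the lens; pixels are square), "cx", "cy" (the principal point, pixels), "R" (3x3) and "t" (3): a world point X has camera coordinates R X + t. Camera axes: x right, y down, z forward; pixel columns grow to the right and rows downward; lengths in m; the calibration is good to about 2 mm. A picture is of the moment at which its call begins. There is no depth.
- order.job_done(): hands the job in; it is judged then, once.
The state is a dict: "t": time; "q": joint angles; "qd": joint speeds; "joint_efforts": joint torques, N m; "eef_pos": TCP position; "ee_rot": TCP orientation; "force": force on the tool from outside, world axes, zero at the start; "moment": the same for the moment, N m; "width": finger opening in m; "gripper_force": force on a finger pad.
Only numpy, scipy, OpenCV 4.12 (cv2) and the standard library are available. Lean on these libraries where they do the work, as an engineer would, in place of code of your own. Each camera call takes 0.05 s, during which the arm holds its last target. There are 200 camera calls.

## Working session

There is one attempt and no reset: what is moved stays moved. The work goes in short steps, Python scripts to look and compute and a tool call to move; the robot and the scene stay as the last step left them, time stands still between calls to the robot, and variables do not carry over. Pictures are saved under pics/ and viewed, at most 10 in all, crops included, and the job is handed in when it is done.

Besides the shell and the picture viewer there is one more tool, called after "Emit:" as a command line: name --argument value ..., lists and objects as JSON in quotes. servo_tool: Moves the arm, as the interface text tells. Its arguments: {"type":"object","properties":{"targets":{"type":"array"},"force":{"type":"number"}},"required":["targets"]}

```bash
mkdir -p pics
cat > h.py <<'E'
import numpy as np, cv2, json
from station import monitor, viewer, order
def grab(n,f):
    d=viewer.grab_frame(n); cv2.imwrite(f'pics/{f}.png',d['color'])
    np.savez(f'pics/{f}.npz',**{k:np.array(v) for k,v in d.items()}); return d
def ray(f,u,v):
    d=np.load(f'pics/{f}.npz'); fl=d['color'].shape[0]/2/np.tan(np.radians(d['fovy'])/2)
    r=d['R'].T@np.array([(u-d['cx'])/fl,(v-d['cy'])/fl,1]); return -d['R'].T@d['t'],r
def atz(f,u,v,z):
    c,r=ray(f,u,v); return c+r*(z-c[2])/r[2]
def proj(f,X):
    d=np.load(f'pics/{f}.npz'); fl=d['color'].shape[0]/2/np.tan(np.radians(d['fovy'])/2)
    p=d['R']@np.array(X)+d['t']; return p[:2]/p[2]*fl+[d['cx'],d['cy']]
E
python3 - <<'E'
from h import *
for n in('scene','side'):
    d=grab(n,n+'0'); print(n,d['fovy'],d['cx'],d['cy'],-d['R'].T@d['t'])
s=monitor.get_state();print(s['t'],s['eef_pos'],s['ee_rot'],s['force'],s['width'])
E
```

```text
scene 56.496049438096996 282.4053661696143 207.40829322581712 [0.8822346  0.29121262 0.96055366]
side 57.795885249730745 279.7804907999105 209.45543491362068 [ 0.21389319 -0.87279275  0.70772116]
0.1 [0.22677049 0.63533198 0.24771454] [ 3.14008880e+00 -1.17403550e-04 -3.42941205e-01] [-0.92675772 -0.43598786 -0.64785636] 0.08779675372010394
```

View pics/scene0.png

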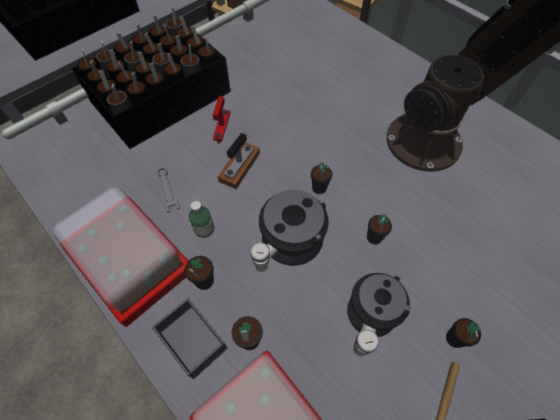

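View pics/side0.png

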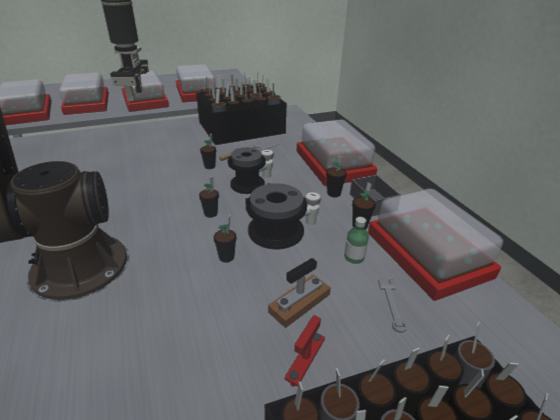

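The scene view shows the spanner's black grip near (237,146) in its rest, with the red decoy at (221,118). The large ring is near (294,215) and the small one near (383,297). In the side view the grip is near (301,270) and the large ring near (277,202). I'll enlarge both.

Run:
```python
from h import *
a=cv2.imread('pics/scene0.png');b=cv2.imread('pics/side0.png')
g=lambda i,x,y:cv2.convertScaleAbs(cv2.resize(i[y:y+75,x:x+100],None,fx=4,fy=4,interpolation=cv2.INTER_CUBIC),alpha=1.8,beta=15)
cv2.imwrite('pics/z1.png',np.vstack([np.hstack([g(a,195,120),g(a,245,175)]),np.hstack([g(b,255,250),g(b,235,170)])]))
```

```text
(no output)
```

View pics/z1.png

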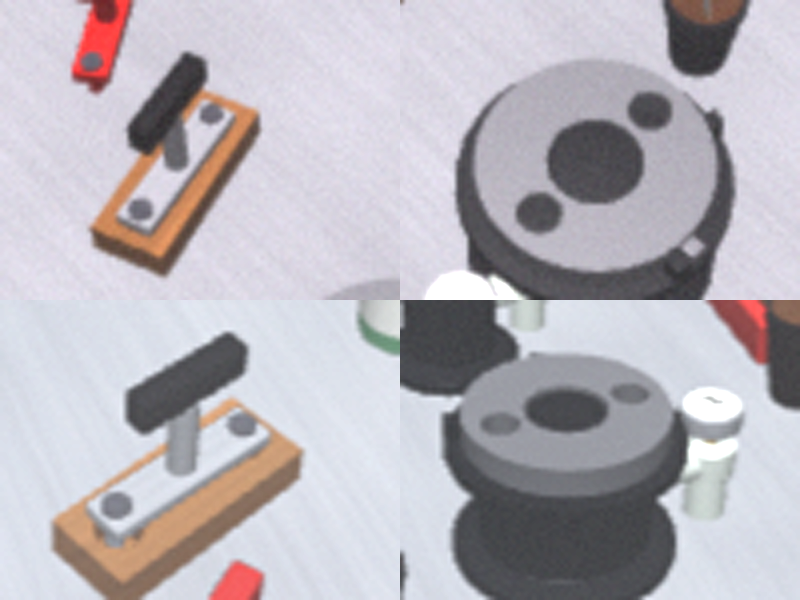

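```bash
cat > m.py <<'E'
from h import *
S=lambda u,v,z:atz('scene0',195+u/4,120+v/4,z)
T=lambda u,v,z:atz('side0',255+u/4,250+(v-300)/4,z)
def rep(n,a,b):
    d=a-b;print(n,((a+b)/2).round(4),'len',np.linalg.norm(d).round(4),'ang',np.degrees(np.arctan2(d[1],d[0])).round(1))
rep('pins scene',S(211,113,.038),S(141,210,.038))
rep('pins side',T(242,425,.038),T(117,506,.038))
rep('grip scene',S(197,57,.117),S(139,125,.117))
rep('grip side',T(238,340,.117),T(136,394,.117))
R=lambda u,v:atz('scene0',245+(u-400)/4,175+v/4,.122)
Q=lambda u,v:atz('side0',235+(u-400)/4,170+(v-300)/4,.122)
rep('ring scene',R(650,110),R(538,213)); print(R(595,162),R(690,248))
rep('ring side',Q(630,394),Q(501,424));print(Q(566,411))
rep('ring dia scene',R(473,165),R(717,163)); rep('side dia',Q(459,412),Q(673,412))
E
python3 m.py
```

```text
pins scene [ 0.4943 -0.3118  0.038 ] len 0.1009 ang -160.3
pins side [ 0.4972 -0.3155  0.038 ] len 0.1002 ang 19.1
grip scene [ 0.4929 -0.3109  0.117 ] len 0.071 ang -163.9
grip side [ 0.4967 -0.3158  0.117 ] len 0.0739 ang 15.7
ring scene [ 0.5389 -0.0351  0.122 ] len 0.101 ang -176.7
[ 0.53966031 -0.0343473   0.122     ] [0.53866464 0.04665305 0.122     ]
ring side [ 0.541 -0.04   0.122] len 0.0993 ang 3.3
[ 0.53966274 -0.04252014  0.122     ]
ring dia scene [ 0.5406 -0.0333  0.122 ] len 0.1501 ang -42.2
side dia [ 0.5394 -0.0438  0.122 ] len 0.1499 ang 160.5
```

Emit:
servo_tool --targets '[{"xyz": [3.26,3.3,-0.4],"angular": [0,0,0],"claw": 8.76},{"xyz": [3.26,3.3,-0.4],"angular": [0,0,0],"claw": 8.76},{"xyz": [3.26,3.3,-0.4],"angular": [0,0,0],"claw": 8.76},{"xyz": [3.26,3.3,-0.4],"angular": [0,0,0],"claw": 8.76},{"xyz": [3.26,3.3,-0.4],"angular": [0,0,0],"claw": 8.76},{"xyz": [3.26,3.3,-0.4],"angular": [0,0,0],"claw": 8.76},{"xyz": [3.26,3.3,-0.4],"angular": [0,0,0],"claw": 8.76},{"xyz": [3.26,3.3,-0.4],"angular": [0,0,0],"claw": 8.76},{"xyz": [3.26,3.3,-0.4],"angular": [0,0,0],"claw": 8.76},{"xyz": [3.26,3.3,-0.4],"angular": [0,0,0],"claw": 8.76},{"xyz": [3.26,3.3,-0.4],"angular": [0,0,0],"claw": 8.76},{"xyz": [3.26,3.3,-0.4],"angular": [0,0,0],"claw": 8.76},{"xyz": [3.26,3.3,-0.4],"angular": [0,0,0],"claw": 8.76},{"xyz": [3.26,3.3,-0.4],"angular": [0,0,0],"claw": 8.76},{"xyz": [3.26,3.3,-0.4],"angular": [0,0,0],"claw": 8.76},{"xyz": [3.26,3.3,-0.4],"angular": [0,0,0],"claw": 8.76},{"xyz": [0,0,0],"angular": [0,0,0],"claw": 8.76},{"xyz": [0,0,0],"angular": [0,0,0],"claw": 8.76}]'

```text
t: 1.9
eef_pos: [0.5406, -0.0381, 0.3118]
ee_rot: [3.141, 0.001, -0.346]
force: [-0.4, 0.5, 1.0]
width: 0.0881
gripper_force: 0.0
```

Run:
```python
from h import *
d=grab('wrist','w1');s=monitor.get_state();print(s['t'],s['q'],s['eef_pos'],s['ee_rot'],-d['R'].T@d['t'],d['R'])
print(proj('w1',[.54,-.038,.122]))
```

```text
1.95 [ 2.93042616e-01  1.02733453e-01 -1.79512704e-01 -3.89650719e-04
 -1.28956731e+00  9.33738346e-01] [ 0.54033997 -0.03716497  0.31199661] [ 3.14128844e+00  1.04025074e-03 -3.44123856e-01] [ 0.60553196 -0.0614428   0.44624546] [[-0.3399503  -0.94044216  0.00153117]
 [-0.90976374  0.32927229  0.25280367]
 [-0.2382514   0.08454769 -0.96751639]]
[272.20514993 196.45604588]
```

View pics/w1.png

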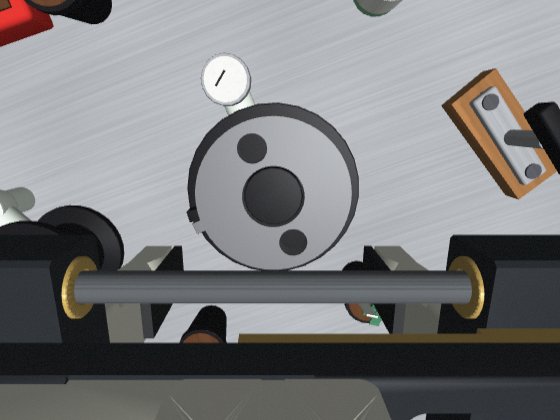

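Ring centre is at (273,196) with holes at (252,149) and (293,242). The spanner's pin heads are at (490,102) and (533,171).

Run:
```python
from m import *
print('--')
W=lambda u,v,z:atz('w1',u,v,z)
rep('ring',W(252,149,.122),W(293,242,.122));print(W(273,196,.122))
rep('pins',W(490,102,.038),W(533,171,.038))
rep('red ~',atz('scene0',195+92/4,120+62/4,.03),atz('scene0',195+120/4,120+0,.1))
```

```text
pins scene [ 0.4943 -0.3118  0.038 ] len 0.1009 ang -160.3
pins side [ 0.4972 -0.3155  0.038 ] len 0.1002 ang 19.1
grip scene [ 0.4929 -0.3109  0.117 ] len 0.071 ang -163.9
grip side [ 0.4967 -0.3158  0.117 ] len 0.0739 ang 15.7
ring scene [ 0.5389 -0.0351  0.122 ] len 0.101 ang -176.7
[ 0.53966031 -0.0343473   0.122     ] [0.53866464 0.04665305 0.122     ]
ring side [ 0.541 -0.04   0.122] len 0.0993 ang 3.3
[ 0.53966274 -0.04252014  0.122     ]
ring dia scene [ 0.5406 -0.0333  0.122 ] len 0.1501 ang -42.2
side dia [ 0.5394 -0.0438  0.122 ] len 0.1499 ang 160.5
--
ring [ 0.5391 -0.0387  0.122 ] len 0.0987 ang 3.5
[ 0.54015993 -0.03886376  0.122     ]
pins [ 0.4945 -0.3153  0.038 ] len 0.1001 ang 19.2
red ~ [ 0.4674 -0.4243  0.065 ] len 0.0764 ang -45.2
```

Emit:
servo_tool --targets '[{"xyz": [0.84,4.6,0],"angular": [0,0,0],"claw": 8.76},{"xyz": [0.84,4.6,0],"angular": [0,0,0],"claw": 8.76},{"xyz": [0.84,4.6,0],"angular": [0,0,0],"claw": 8.76},{"xyz": [0.84,4.6,0],"angular": [0,0,0],"claw": 8.76},{"xyz": [0.84,4.6,0],"angular": [0,0,0],"claw": 8.76},{"xyz": [0.84,4.6,0],"angular": [0,0,0],"claw": 8.76},{"xyz": [0,0,0],"angular": [0,0,8.3],"claw": 8.76},{"xyz": [0,0,0],"angular": [0,0,8.3],"claw": 8.76},{"xyz": [0,0,0],"angular": [0,0,8.3],"claw": 8.76},{"xyz": [0,0,0],"angular": [0,0,8.3],"claw": 8.76},{"xyz": [0,0,0],"angular": [0,0,8.3],"claw": 8.76},{"xyz": [0,0,0],"angular": [0,0,8.3],"claw": 8.76},{"xyz": [0,0,0],"angular": [0,0,8.3],"claw": 8.76},{"xyz": [0,0,0],"angular": [0,0,8.3],"claw": 8.76},{"xyz": [0,0,0],"angular": [0,0,8.3],"claw": 8.76},{"xyz": [0,0,0],"angular": [0,0,8.3],"claw": 8.76},{"xyz": [0,0,0],"angular": [0,0,8.3],"claw": 8.76},{"xyz": [0,0,0],"angular": [0,0,8.3],"claw": 8.76}]'

```text
t: 3.75
eef_pos: [0.4958, -0.312, 0.3126]
ee_rot: [-3.142, 0.0, -2.085]
force: [0.1, -0.8, 0.0]
width: 0.0873
gripper_force: 0.0
```

Emit:
servo_tool --targets '[{"xyz": [0,0,0],"angular": [0,0,8.3],"claw": 8.76},{"xyz": [0,0,0],"angular": [0,0,8.3],"claw": 8.76},{"xyz": [0,0,0],"angular": [0,0,8.3],"claw": 8.76},{"xyz": [0,0,0],"angular": [0,0,8.3],"claw": 8.76},{"xyz": [0,0,0],"angular": [0,0,8.3],"claw": 8.76},{"xyz": [0,0,0],"angular": [0,0,0],"claw": 8.76},{"xyz": [0,0,0],"angular": [0,0,0],"claw": 8.76}]'

```text
t: 4.45
eef_pos: [0.4957, -0.3126, 0.3126]
ee_rot: [3.142, 0.0, -2.799]
force: [-0.6, 0.5, 0.0]
width: 0.0877
gripper_force: 0.0
```

Run:
```python
from h import *
d=grab('wrist','w2');s=monitor.get_state();print(s['t'],s['q'],s['eef_pos'],s['ee_rot'])
```

```text
4.5 [-2.29798646e-01  1.78147981e-01 -8.85505760e-02 -7.08561165e-05
 -1.30393207e+00 -9.99453304e-01] [ 0.49563024 -0.31289638  0.31264379] [-3.14156054e+00  1.76345574e-04 -2.80006695e+00]
```

View pics/w2.png

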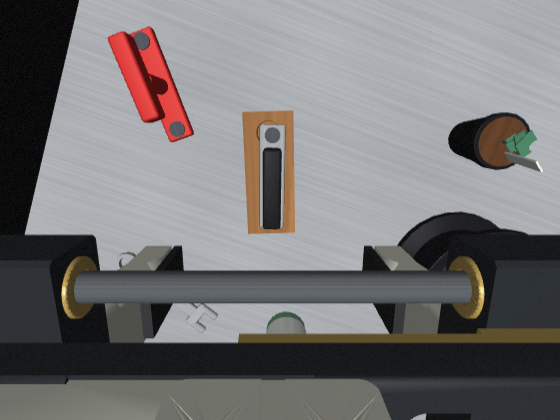

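The black grip runs from (272,149) to (272,229), centred between the open fingers.

Run:
```python
from h import *
a=atz('w2',272,149,.117);b=atz('w2',272,229,.117);d=a-b
print((a+b)/2,np.linalg.norm(d),np.degrees(np.arctan2(d[1],d[0])),proj('w2',[.4955,-.3127,.117]))
```

```text
[ 0.49418027 -0.31500386  0.117     ] 0.07855085941462808 -160.47501504690104 [273.78759468 192.22492255]
```

Emit:
servo_tool --targets '[{"xyz": [0.21,-0.14,4],"angular": [0,0,0],"claw": 8.76},{"xyz": [0,0,4],"angular": [0,0,0],"claw": 8.76},{"xyz": [0,0,4],"angular": [0,0,0],"claw": 8.76},{"xyz": [0,0,3.4],"angular": [0,0,0],"claw": 8.76},{"xyz": [0,0,2.5],"angular": [0,0,0],"claw": 8.76},{"xyz": [0,0,1.5],"angular": [0,0,0],"claw": 8.76},{"xyz": [0,0,1],"angular": [0,0,0],"claw": 8.76},{"xyz": [0,0,0],"angular": [0,0,0],"claw": 8.76},{"xyz": [0,0,0],"angular": [0,0,0],"claw": 3},{"xyz": [0,0,0],"angular": [0,0,0],"claw": 3},{"xyz": [0,0,0],"angular": [0,0,0],"claw": 2.4},{"xyz": [0,0,0],"angular": [0,0,0],"claw": 2.1},{"xyz": [0,0,0],"angular": [0,0,0],"claw": 1},{"xyz": [0,0,0],"angular": [0,0,0],"claw": 0},{"xyz": [0,0,0],"angular": [0,0,0],"claw": 0},{"xyz": [0,0,0],"angular": [0,0,0],"claw": 0},{"xyz": [0,0,0],"angular": [0,0,0],"claw": 0}]' --force 45

```text
t: 6.2
eef_pos: [0.4938, -0.3158, 0.1085]
ee_rot: [3.142, -0.0, -2.805]
force: [0.3, 0.8, -0.3]
width: 0.0211
gripper_force: 0.0
```

Emit:
servo_tool --targets '[{"xyz": [0,0,0],"angular": [0,0,0],"claw": 0},{"xyz": [0,0,0],"angular": [0,0,0],"claw": 0},{"xyz": [0,0,0],"angular": [0,0,0],"claw": 0},{"xyz": [0,0,0],"angular": [0,0,0],"claw": 0}]' --force 45

```text
t: 6.6
eef_pos: [0.4937, -0.3157, 0.1084]
ee_rot: [3.141, -0.0, -2.806]
force: [-0.2, -0.1, 0.0]
width: 0.0175
gripper_force: 45.0
```

Emit:
servo_tool --targets '[{"xyz": [0,0,-1],"angular": [0,0,0],"claw": 0},{"xyz": [0,0,-2],"angular": [0,0,0],"claw": 0},{"xyz": [0,0,-3],"angular": [0,0,0],"claw": 0},{"xyz": [0,0,-3],"angular": [0,0,0],"claw": 0},{"xyz": [0,0,-3],"angular": [0,0,0],"claw": 0},{"xyz": [0,0,-2],"angular": [0,0,0],"claw": 0},{"xyz": [0,0,-1],"angular": [0,0,0],"claw": 0},{"xyz": [-1,1.64,0],"angular": [0,0,0],"claw": 0},{"xyz": [-2,4,0],"angular": [0,0,0],"claw": 0},{"xyz": [-2.1,4,0],"angular": [0,0,0],"claw": 0},{"xyz": [-2.1,4,0],"angular": [0,0,0],"claw": 0},{"xyz": [-2.1,4,0],"angular": [0,0,0],"claw": 0},{"xyz": [-2.1,4,0],"angular": [0,0,0],"claw": 0},{"xyz": [-1.12,2,0],"angular": [0,0,0],"claw": 0},{"xyz": [-1,1,0],"angular": [0,0,5.3],"claw": 0},{"xyz": [0,0,0],"angular": [0,0,5.3],"claw": 0},{"xyz": [0,0,0],"angular": [0,0,5.3],"claw": 0},{"xyz": [0,0,0],"angular": [0,0,0],"claw": 0},{"xyz": [0,0,0],"angular": [0,0,0],"claw": 0}]'

```text
t: 8.5
eef_pos: [0.5398, -0.0387, 0.2581]
ee_rot: [-3.142, -0.001, -3.08]
force: [0.1, -0.3, -4.7]
width: 0.0177
gripper_force: 45.0
```

Run:
```python
from h import *
d=grab('wrist','w3');e=grab('scene','s3');s=monitor.get_state();print(s['t'],s['q'],s['eef_pos'],s['ee_rot'],s['width'],s['force'])
g=lambda i,x,y:cv2.convertScaleAbs(cv2.resize(i[y:y+100,x:x+100],None,fx=4,fy=4,interpolation=cv2.INTER_CUBIC),alpha=1.8,beta=15)
cv2.imwrite('pics/z3.png',np.hstack([g(e['color'],245,130),cv2.resize(d['color'][80:320,140:380],(400,400))]))
```

```text
8.6 [ 2.90391086e-01  1.32614931e-01 -2.67855627e-01 -9.56703894e-05
 -1.17085808e+00 -1.80077554e+00] [ 0.53998171 -0.03878099  0.25832456] [-3.14155709e+00 -5.38384399e-04 -3.08121806e+00] 0.017689331343796997 [ 0.09271554  0.00723264 -4.36399083]
```

View pics/z3.png

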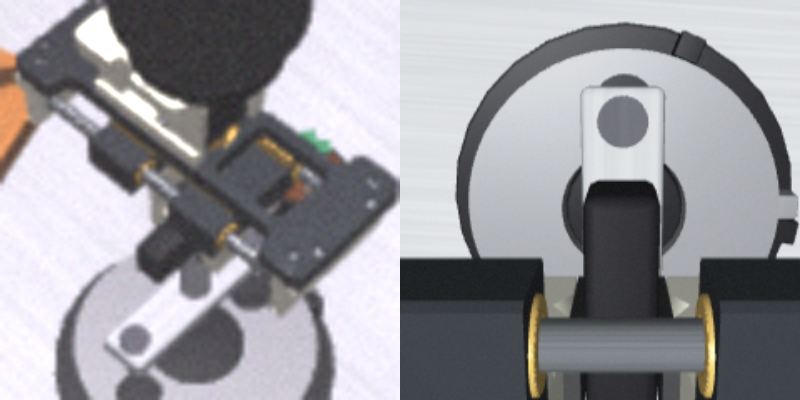

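The spanner is held. Its pin head at (274,153) in the wrist picture is in line sideways with the hole behind it. I'll check along the bar.

Run:
```python
from h import *
p=atz('w3',273.8,153.2,.188);print(p, p[:2]-[.54,-.0385],np.linalg.norm(p[:2]-[.54,-.0385]))
# scene pin head at (245+135/4,130+340/4)
print(atz('s3',245+135/4,130+340/4,.188))
```

```text
[ 0.49153287 -0.04164315  0.188     ] [-0.04846713 -0.00314315] 0.04856893739100521
[ 0.59072376 -0.03276181  0.188     ]
```

Emit:
servo_tool --targets '[{"xyz": [0,0,1],"angular": [0,0,0],"claw": 0},{"xyz": [0,0,1],"angular": [0,0,0],"claw": 0},{"xyz": [0,0,0.8],"angular": [0,0,0],"claw": 0},{"xyz": [0,0,0.5],"angular": [0,0,0],"claw": 0},{"xyz": [0,0,0.5],"angular": [0,0,0],"claw": 0},{"xyz": [0,0,0.5],"angular": [0,0,0],"claw": 0},{"xyz": [0,0,0.4],"angular": [0,0,0],"claw": 0},{"xyz": [0,0,0.4],"angular": [0,0,0],"claw": 0},{"xyz": [0,0,0],"angular": [0,0,0],"claw": 0}]'

```text
t: 9.5
eef_pos: [0.54, -0.0386, 0.207]
ee_rot: [-3.142, -0.001, -3.083]
force: [0.1, -0.4, -3.8]
width: 0.0176
gripper_force: 45.0
```

Emit:
servo_tool --targets '[{"xyz": [0,0,0.1],"angular": [0,0,0],"claw": 0},{"xyz": [0,0,0.1],"angular": [0,0,0],"claw": 0},{"xyz": [0,0,0],"angular": [0,0,0],"claw": 0},{"xyz": [0,0,0],"angular": [0,0,0],"claw": 0},{"xyz": [0,0,0],"angular": [0,0,-3],"claw": 0},{"xyz": [0,0,0],"angular": [0,0,-5],"claw": 0},{"xyz": [0,0,0],"angular": [0,0,-4],"claw": 0},{"xyz": [0,0,0],"angular": [0,0,-4],"claw": 0},{"xyz": [0,0,0],"angular": [0,0,-4],"claw": 0}]'

```text
t: 10.4
eef_pos: [0.5402, -0.0379, 0.2056]
ee_rot: [3.14, 0.001, -2.731]
force: [-1.2, 5.0, -1.9]
width: 0.0177
gripper_force: 45.0
```

Run:
```python
from h import *
s=monitor.get_state();print(s['t'],s['eef_pos'],s['ee_rot'],s['force'],s['moment'])
```

```text
10.4 [ 0.54019717 -0.03788643  0.20564535] [ 3.14049473e+00  7.71515246e-04 -2.73149301e+00] [-1.18617243  4.95867497 -1.9495992 ] [ 1.66927357  0.38189727 -0.18464588]
```

Emit:
servo_tool --targets '[{"xyz": [0,0,0],"angular": [0,0,-4],"claw": 0},{"xyz": [0,0,0],"angular": [0,0,-5],"claw": 0},{"xyz": [0,0,0],"angular": [0,0,-5],"claw": 0},{"xyz": [0,0,0],"angular": [0,0,-5],"claw": 0},{"xyz": [0,0,0],"angular": [0,0,-5],"claw": 0},{"xyz": [0,0,0],"angular": [0,0,-5],"claw": 0},{"xyz": [0,0,0],"angular": [0,0,-5],"claw": 0},{"xyz": [0,0,0],"angular": [0,0,-4],"claw": 0},{"xyz": [0,0,0],"angular": [0,0,-3],"claw": 0},{"xyz": [0,0,0],"angular": [0,0,-2],"claw": 0},{"xyz": [0,0,0],"angular": [0,0,0],"claw": 0},{"xyz": [0,0,0],"angular": [0,0,0],"claw": 0}]'

```text
t: 11.6
eef_pos: [0.5396, -0.0379, 0.2053]
ee_rot: [3.14, 0.001, -1.984]
force: [-2.9, 4.7, -3.3]
width: 0.0174
gripper_force: 45.0
```

Run:
```python
from h import *
s=monitor.get_state();print(s['t'],s['eef_pos'],s['ee_rot'],s['force'],s['moment'])
```

```text
11.6 [ 0.53962355 -0.03794092  0.2053359 ] [ 3.14024369e+00  6.52137701e-04 -1.98398169e+00] [-2.91520351  4.67868753 -3.27215493] [ 2.13091844  1.21648462 -0.25404362]
```

Emit:
servo_tool --targets '[{"xyz": [0,0,0],"angular": [0,0,-2],"claw": 0},{"xyz": [0,0,0],"angular": [0,0,-2],"claw": 0},{"xyz": [0,0,0],"angular": [0,0,-2],"claw": 0},{"xyz": [0,0,0],"angular": [0,0,0],"claw": 0},{"xyz": [0,0,0],"angular": [0,0,0],"claw": 0}]'

```text
t: 12.1
eef_pos: [0.5394, -0.0381, 0.2052]
ee_rot: [3.14, 0.0, -1.879]
force: [-3.4, 3.7, -3.6]
width: 0.0176
gripper_force: 45.0
```

Run:
```python
from h import *
s=monitor.get_state();print(s['t'],s['eef_pos'],s['ee_rot'],s['force'],s['moment'])
d=grab('wrist','w4');e=grab('scene','s4')
g=lambda i,x,y:cv2.convertScaleAbs(cv2.resize(i[y:y+100,x:x+100],None,fx=4,fy=4,interpolation=cv2.INTER_CUBIC),alpha=1.8,beta=15)
cv2.imwrite('pics/z4.png',np.hstack([g(e['color'],245,155),cv2.resize(d['color'][80:320,140:380],(400,400))]))
```

```text
12.1 [ 0.53938563 -0.03813382  0.20517312] [ 3.13982058e+00  3.76919858e-04 -1.87947008e+00] [-3.39956446  3.74905964 -3.61009234] [ 1.97495547  1.32743601 -0.19010524]
```

View pics/z4.png

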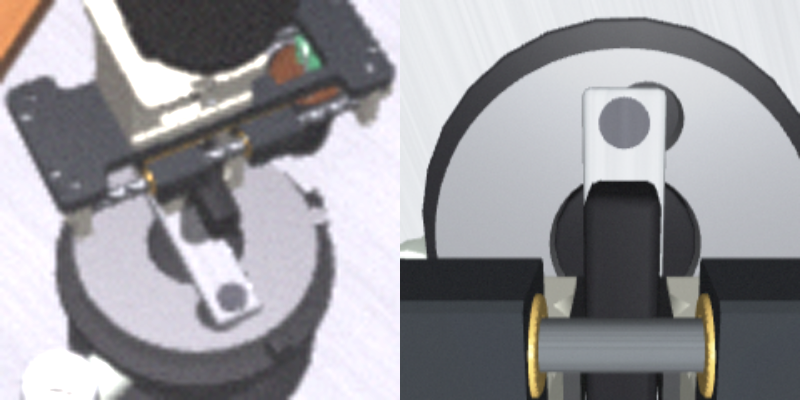

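The bar is seated, with the hole edge trailing the pin as expected in the wrist crop near (643,122). The lug is close to the housing stop at about (315,205) in the scene crop. The moment hasn't risen yet, so I'll keep turning in small steps.

Emit:
servo_tool --targets '[{"xyz": [0,0,0],"angular": [0,0,-1.5],"claw": 0},{"xyz": [0,0,0],"angular": [0,0,-1.5],"claw": 0},{"xyz": [0,0,0],"angular": [0,0,0],"claw": 0},{"xyz": [0,0,0],"angular": [0,0,0],"claw": 0}]'

```text
t: 12.6
eef_pos: [0.5394, -0.0382, 0.2052]
ee_rot: [3.14, 0.001, -1.829]
force: [-4.0, 4.7, -3.1]
width: 0.0178
gripper_force: 46.4
```

Run:
```python
from h import *
s=monitor.get_state();print(s['t'],s['eef_pos'],s['ee_rot'],s['force'],s['moment'])
```

```text
12.6 [ 0.539415   -0.03820712  0.20518543] [ 3.13989463e+00  6.73671267e-04 -1.82883457e+00] [-4.02714556  4.66415408 -3.12217374] [ 1.9295749   1.36421101 -1.12784393]
```

The moment jumped to 1.1 N m, so the ring is at its stop. I'll ease back, open and rise.

Emit:
servo_tool --targets '[{"xyz": [0,0,0.05],"angular": [0,0,2],"claw": 0},{"xyz": [0,0,0],"angular": [0,0,0],"claw": 0},{"xyz": [0,0,0],"angular": [0,0,0],"claw": 3},{"xyz": [0,0,0],"angular": [0,0,0],"claw": 5},{"xyz": [0,0,0],"angular": [0,0,0],"claw": 7},{"xyz": [0,0,0],"angular": [0,0,0],"claw": 7},{"xyz": [0,0,0],"angular": [0,0,0],"claw": 7},{"xyz": [0,0,0],"angular": [0,0,0],"claw": 7},{"xyz": [0,0,0],"angular": [0,0,0],"claw": 7},{"xyz": [0,0,0],"angular": [0,0,0],"claw": 7}]'

```text
t: 13.6
eef_pos: [0.5402, -0.0386, 0.2051]
ee_rot: [-3.142, -0.0, -1.861]
force: [-1.3, -0.0, 0.1]
width: 0.0696
gripper_force: 0.0
```

Emit:
servo_tool --targets '[{"xyz": [0,0,-1],"angular": [0,0,0],"claw": 7},{"xyz": [0,0,-2],"angular": [0,0,0],"claw": 7},{"xyz": [0,0,-4],"angular": [0,0,0],"claw": 7},{"xyz": [0,0,-4],"angular": [0,0,0],"claw": 7},{"xyz": [0,0,-2],"angular": [0,0,0],"claw": 7},{"xyz": [0,0,0],"angular": [0,0,0],"claw": 7},{"xyz": [0,0,0],"angular": [0,0,0],"claw": 7}]'

```text
t: 14.3
eef_pos: [0.5402, -0.0385, 0.3357]
ee_rot: [-3.141, 0.001, -1.861]
force: [0.3, 0.7, -1.0]
width: 0.0699
gripper_force: 0.0
```

Run:
```python
from h import *
s=monitor.get_state();print(s['t'],s['eef_pos'],s['ee_rot'],s['force'],s['qd'])
d=grab('wrist','w5');e=grab('side','s5')
g=lambda i,x,y:cv2.convertScaleAbs(cv2.resize(i[y:y+100,x:x+100],None,fx=4,fy=4,interpolation=cv2.INTER_CUBIC),alpha=1.6,beta=15)
cv2.imwrite('pics/z5.png',np.hstack([g(e['color'],230,150),cv2.resize(d['color'][40:340,120:420],(400,400))]))
for p in ([.54,-.0385,.134],[.54,-.0385,.213]): print(proj('w5',p),proj('s5',p))
```

```text
14.3 [ 0.54016599 -0.03849936  0.33573302] [-3.14066175e+00  9.24906112e-04 -1.86130499e+00] [ 0.2708754   0.65392787 -0.96843001] [ 0.00050585  0.01846873 -0.03304767 -0.00334985  0.00741196  0.00045791]
[274.3663533  192.35700832] [276.16761887 193.39057231]
[274.78103109 212.74989811] [276.61158497 168.49585334]
```

View pics/z5.png

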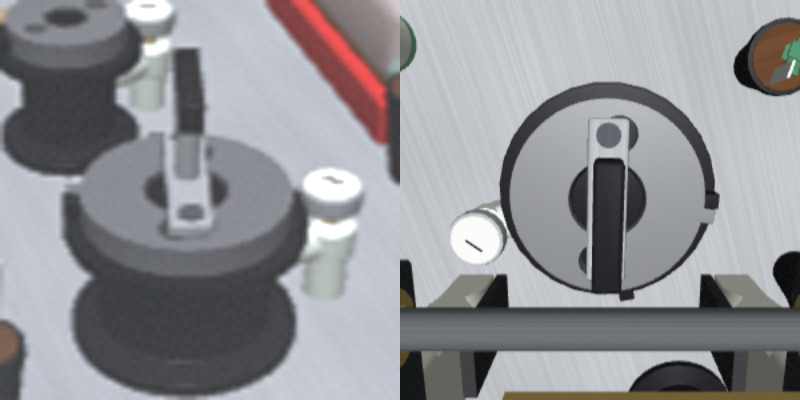

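The spanner stands upright with its foot bar on the ring, and the lug rests against the open stop at (711,205). The gripper is well clear, so I'll hand in.

```bash
python3 -c "
from station import order
print(order.job_done())"
```

```text
the job is handed in; nothing more can be done
None
```

The job is handed in: the large filter's ring is turned to its open stop, the spanner is left standing seated in it, and the small filter's ring was not touched (no verdict came back from the judge).

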